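Walk the heavy cash box home and bar it in

TASK

The full cash box is too heavy to shove: without ever pressing on it with more than 35 N, creep it forward by pushing its front corners in turn until its back is within two centimetres of the buffer of its corral and it stands square, then let go of it. After that take the metal bar, whose end sticks out of the narrow wooden trough, by that end, draw it out along the desk until its middle is clear of the trough, lay it flat on the desk and let go; take it again across its middle and lay it in the notches of the two posts in front of the box, centred, and let go. Leave everything else on the desk where it is.

Things in the scene. Friction and masses are not known exactly. Their poses are not given: they have to be found in the camera images.
- box_centre (a point): dark steel cash box, lid shut, 183 (its x) by 246 mm, lid top 96 mm above the desk. Point: middle of its plan, 50 mm above the desk; +x points to its back, towards the corral's buffer. Front: the lid's rim, a vertical band 69 to 94 mm above the desk at x = -93 mm; the wall below is 3 mm farther back. Back wall at x = +91 mm. The bail on top is no grip.
- corral: fixed metal corral. Origin: on the desk where the box's middle belongs; +x points to the back rail, rubber buffer face (260 mm long, 24-44 mm high) at x = +104.5 mm: the home box, square with its point at the origin, stands 13 mm short of it. Two notched posts at x = -145, y = +163 and -163 mm (58 mm in x, 10 in y, 106 high, foot plates 70x40x4 mm); the box's front passes between them.
- cradle_mid (a point): middle between the two notches, 79 mm above the desk: where the bar's centre comes to lie, its length along the corral's y (same axes as the corral). Notches open at the top, 26 mm wide in x with flared lips; floor 70 mm, walls to 96 mm, lips to 106 mm above the desk. The home box's front stands 45 to 65 mm behind the bar's centre line.
- trough_mouth (a point): fixed narrow wooden trough, open at the top and without a floor (the bar lies on the desk): 320 (its x) by 54 (its y) by 34 mm high, 34 mm wide inside, too narrow for fingers beside the bar; closed at its +x end. Point: on the desk at the middle of its open -x end; +x points into the trough.
- bar_centre (a point): square aluminium bar with black end caps, 370 mm long (its x), 18 by 18 mm, 0.25 kg. Point: its centre, 9 mm above the desk at the start. It lies on the desk along the trough's x axis, its -x end sticking about 60 to 80 mm out of the trough's open end. Its middle counts as clear when it is over 30 mm outside the open end.
- stapler: bystander: black stapler, 36x146x56 mm, between the corral and the trough; origin on the desk under its middle; leave it alone
- tape: bystander: roll of grey tape, 97 mm across, 48 tall, near the right edge; origin on the desk under its middle; leave it alone
- mouse: bystander: black computer mouse, 114x62x46 mm, left of the corral; origin on the desk under its middle; leave it alone
- pen_pot: bystander: clear pen cup, 78 mm across, 127 tall, right of the corral; origin on the desk under its middle; leave it alone
- scissors: bystander: blue-handled scissors lying flat, 87x199x9 mm, beyond the trough, to its right; origin on the desk under its middle; leave it alone
- box: the same box: origin on the desk under its middle, same axes. About 6.8 kg on four small rubber feet (80 mm apart in x, 120 in y); weight and friction vary. Pushed straight at the middle it needs 35 to 45 N. At a front corner (108 mm off its middle line) it turns at 13 to 25 N, more if also pressed down; the corner swings outwards as it goes and the middle goes forward about 52 mm per radian.
- bar: the same bar; origin: the middle of its underside, 9 mm below point bar_centre, same axes

How it is judged:
By the outcome, as a careful person would: the job done as asked, in the order asked, and still so for the second after the job is handed in, with the robot touching nothing.
It also fails if it takes over 72 s, if anything falls off the work surface, if the arm or the gripper's body presses on something with over 40 N, if the wrist force passes 120 N, or if a joint passes its speed limit or range.

ROBOT

A 6-joint arm with a two-finger parallel gripper is mounted at the origin on a cart in front of the work surface, level with it; the furniture and walls round the work are solid. World frame = base frame: x ahead of the robot, y to its left, z up, the work surface at z = 0. Lengths are in m, angles in rad, forces in N, time in s.
With the tool pointing down it reaches from about 0.35 to 0.775 m from the base axis. Payload 5.5 kg.
Tool frame: the origin (TCP) lies between the finger pads; the fingertips stand 8 mm ahead of it and the grasp point (between the pads) lies 11 mm behind it; z points along the fingers, y is the line along which they close (so a half turn about z gives the same grasp; the last joint's range is limited). The gripper opens to 85 mm and grips with 20 to 120 N. Pads are 22 mm wide; open, the fingers measure 114 mm over their backs; the gripper's body (76 mm by 85 mm) begins 54 mm behind the grasp point. The pads swing forward as they close: fully open they stand 13 mm farther back than shut.
Start: joints at [0.995, 0.313, 0.046, 1.304, 0, 1.431], TCP at [0.243, 0.521, 0.239] pointing down, gripper open.
Joint ranges: [-2.76, 2.76], [-0.86, 1.69], [-1.03, 1.26], [-2.2, 2.34], [-1.47, 1.5], [-3.14, 3.14]. Speed limits (rad/s): [2.57, 2.57, 3.14, 3.14, 3.14, 3.14].

INTERFACE

Orientations are given as a unit quaternion [w, x, y, z].
In Python, from workcell import status, vision, job gives the robot as it stands. The module is installed in compiled form; this text tells all that it offers.
- The arm moves only by the tool apply_moves, never from a script. Its argument "moves" is one flat list of numbers, 6 for each row, row after row: the shift along the world's x, y, z in units of 25 mm (1.0 is 25 mm), then the turn, a rotation vector about the world's x, y, z in rad. In form: [x, y, z, rx, ry, rz, x, y, z, rx, ry, rz, ...]. A call has 1 to 20 rows; each row is the pose to reach, as a shift and turn from the pose commanded when the call began; what a row does not reach only later rows make up. A row lasts 1/12 s, in which the tool goes at most 41.7 mm and 7.16 degrees, less where a joint would pass 70% of its speed; a pose out of reach is approached as far as the arm can. A call with a gripper value outside its range is refused whole. "claw" is the opening in per cent of the stroke, from 0 (shut) to 100 (fully open), set as the call begins (left out, the last holds). The fingers move at their own pace and stop on an object; "newtons" is the grip in N (left out, the last holds). Time passes only in rows, so rows that repeat a pose let the fingers close. It gives the time, the measured TCP pose, the force, the opening and the grip force at its end, in the units of the state.
- status.get_state(): the state, without advancing time (a new reading comes with each control period).
- vision.read_camera(name): name is "side" or "top"; returns a dict with "image" (384x512x3 uint8, blue, green, red), "camera_matrix" (3x3 intrinsics, pixels), "camera_from_world" (4x4, takes a point from world to camera coordinates). Camera axes: x right, y down, z forward; pixel columns grow to the right and rows downward; lengths in m; the calibration is good to about 2 mm. A picture is of the moment at which its call begins. There is no depth.
- job.hand_in(): hands the job in; it is judged then, once.
The state is a dict: "clock": time; "joint_pos": joint angles; "qvel": joint speeds; "tau": joint torques, N m; "tcp_pos": TCP position; "orientation": TCP orientation; "wrist_force": force on the tool from outside, world axes, zero at the start; "ft_torque": the same for the moment, N m; "finger_gap": finger opening in m; "grip_force": force on a finger pad.
Only numpy, scipy, OpenCV 4.12 (cv2) and the standard library are available. Lean on these libraries where they do the work, as an engineer would, in place of code of your own. Each camera call takes 0.05 s, during which the arm holds its last target. There are 200 camera calls.

## Working session

There is one attempt and no reset: what is moved stays moved. The work goes in short steps, Python scripts to look and compute and a tool call to move; the robot and the scene stay as the last step left them, time stands still between calls to the robot, and variables do not carry over. Pictures are saved under pics/ and viewed, at most 14 in all, crops included, and the job is handed in when it is done.

Besides the shell and the picture viewer there is one more tool, called after "Request:" as name(argument=value, ...) on one line, values as JSON. apply_moves: Moves the arm, as the interface text tells. Its arguments: {"type":"object","properties":{"moves":{"type":"array","items":{"type":"number"}},"claw":{"type":"number"},"newtons":{"type":"number"}},"required":["moves"]}

```bash
mkdir -p pics; cat > h.py <<'E'
import numpy as np, cv2, json
from workcell import status, vision, job
def shot(n,tag):
    r=vision.read_camera(n); cv2.imwrite(f'pics/{tag}.png',r['image'])
    np.savez(f'{tag}.npz',img=r['image'],K=r['camera_matrix'],T=r['camera_from_world']); return r
def load(tag):
    d=np.load(f'{tag}.npz'); return d['img'],d['K'],d['T']
def ray(tag,u,v,z):
    _,K,T=load(tag); R=T[:3,:3]; c=-R.T@T[:3,3]; d=R.T@np.linalg.inv(K)@np.array([u,v,1.])
    return c+d*(z-c[2])/d[2]
def proj(tag,p):
    _,K,T=load(tag); q=K@(T[:3,:3]@np.array(p)+T[:3,3]); return q[:2]/q[2]
E
python3 - <<'E'
from h import *
for n in('side','top'):
    r=shot(n,n+'0'); im=cv2.resize(r['image'],(800,600),interpolation=cv2.INTER_CUBIC); cv2.imwrite(f'pics/{n}0b.png',im)
    print(r['camera_matrix'].tolist(),np.round(r['camera_from_world'],3).tolist())
print(status.get_state())
E
```

```text
[[390.6344416654654, 0.0, 260.4609054750785], [0.0, 390.6344416654654, 192.21619518326315], [0.0, 0.0, 1.0]] [[0.87, -0.493, -0.01, -0.53], [-0.238, -0.401, -0.884, 0.215], [0.432, 0.772, -0.466, 1.062], [0.0, 0.0, 0.0, 1.0]]
[[377.8245813834548, 0.0, 258.0201109172316], [0.0, 377.8245813834548, 192.90108413539926], [0.0, 0.0, 1.0]] [[0.006, -1.0, -0.022, 0.041], [-0.995, -0.003, -0.096, 0.624], [0.096, 0.022, -0.995, 1.171], [0.0, 0.0, 0.0, 1.0]]
{'clock': 0.1, 'joint_pos': array([9.95390916e-01, 3.13959684e-01, 4.50704200e-02, 1.30357600e+00,
       1.38672423e-05, 1.43119648e+00]), 'qvel': array([-0.00097314, -0.00123407,  0.00201882, -0.00099128,  0.00034419,
        0.00045295]), 'tau': array([ 3.45918896e-03, -4.81722629e+01,  2.99245369e+01,  1.27161635e-02,
       -1.16933156e-04,  2.37005636e-06]), 'tcp_pos': array([0.24249314, 0.52087834, 0.23846939]), 'orientation': array([-2.98504823e-04,  2.16182406e-01,  9.76352637e-01, -7.79279499e-04]), 'wrist_force': array([-0.45703081,  0.65803079, -0.33084244]), 'ft_torque': array([0.01120035, 0.02171525, 0.07284786]), 'grip_force': 0.0, 'finger_gap': 0.08571222400660558}
```

View pics/top0b.png

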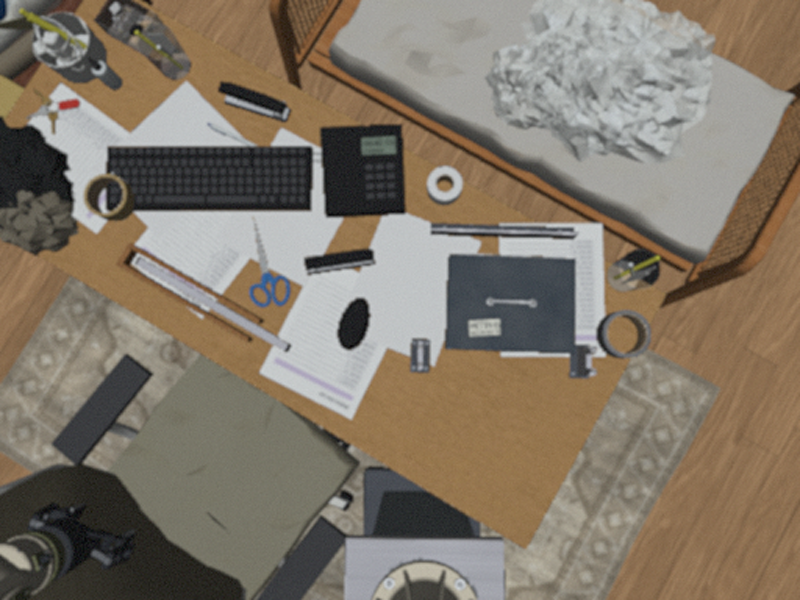

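View pics/side0b.png

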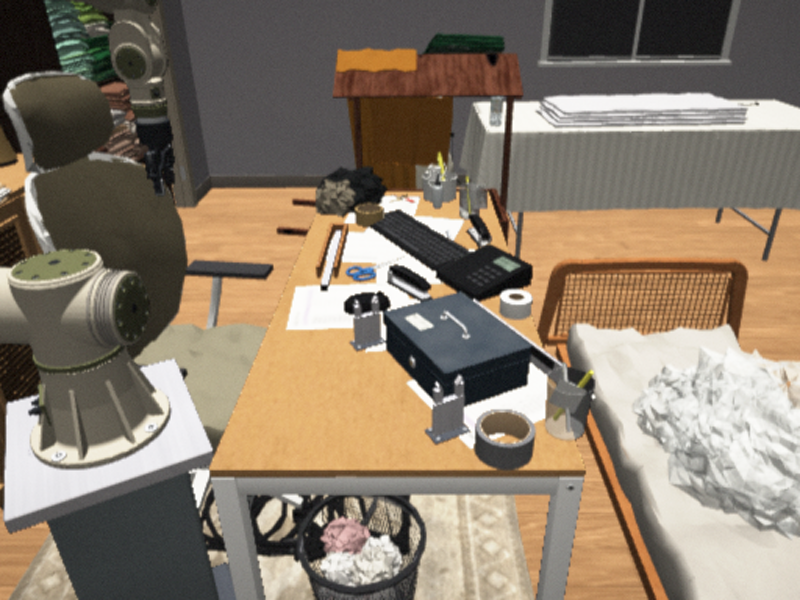

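The top view shows the box at about (447–575, 253–352), the posts at (420,355) and (582,361), the buffer rail at (505,231), and the trough running from (130,258) to (255,330), with the bar end at (288,347). The side view agrees. I'll enlarge both areas next.

```bash
python3 - <<'E'
from h import *
im=load('top0')[0]
def crop(x0,y0,x1,y1,s,n): cv2.imwrite(f'pics/{n}.png',cv2.resize(im[y0:y1,x0:x1],None,fx=s,fy=s,interpolation=cv2.INTER_CUBIC))
crop(260,138,420,250,5,'c1'); crop(75,155,195,230,6.5,'c2')
E
```

```text
(no output)
```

View pics/c1.png

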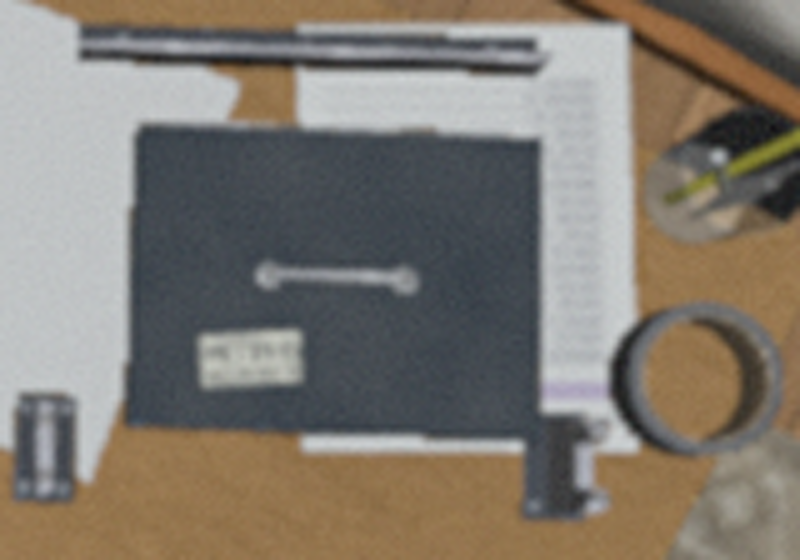

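View pics/c2.png

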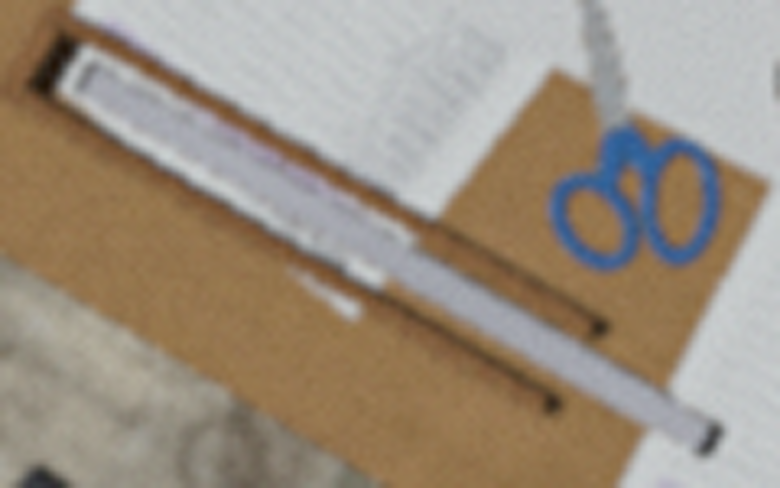

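The crops show the lid corners at c1 (138,127), (540,142), (127,426) and (537,437). The foot plates centre near (45,447) and (557,466), and the buffer rail runs from (80,40) to (545,55). In c2 the bar's end cap is at (710,438), its far end is near (85,75), and the trough mouth corners are at (602,325) and (553,403).

```bash
python3 - <<'E'
from h import *
np.set_printoptions(precision=4,suppress=True)
def P1(u,v,z): return ray('top0',260+(u+.5)/5-.5,138+(v+.5)/5-.5,z)
def P2(u,v,z): return ray('top0',75+(u+.5)/6.5-.5,155+(v+.5)/6.5-.5,z)
bl,br,fl,fr=[P1(*p,.096) for p in((138,127),(540,142),(127,426),(537,437))]
print('box',bl,br,fl,fr,'w',np.linalg.norm(bl-br),np.linalg.norm(fl-fr),np.linalg.norm(bl-fl),np.linalg.norm(br-fr))
for a,b in((br,bl),(fr,fl)): print('yaw y-axis',np.arctan2(-(b-a)[0],(b-a)[1]))
for a,b in((fl,bl),(fr,br)): print('yaw x',np.arctan2((b-a)[1],(b-a)[0]))
print('c',(bl+br+fl+fr)/4)
L=P1(45,447,.004);R=P1(557,466,.004); print('posts',L,R,np.linalg.norm(L-R),'yaw',np.arctan2(-(L-R)[0],(L-R)[1]))
for p in((15,395),(75,395),(15,500),(75,500),(525,517),(587,517),(525,413)): print('plate',p,P1(*p,.004))
for p in((598,430),(598,500),(20,402),(68,402),(20,490),(68,490)): print('lip',p,P1(*p,.106))
for p in((80,28),(80,55),(540,40),(540,70)): print('rail',p,P1(*p,.044))
for p in((707,438),(698,452),(720,426),(85,75)): print('bar',p,P2(*p,.018))
for p in((602,325),(553,403),(78,25),(30,92)): print('tr',p,P2(*p,.034))
for p in((560,255),):pass
E
```

```text
box [ 0.7084 -0.0453  0.096 ] [ 0.6997 -0.2867  0.096 ] [ 0.5281 -0.0384  0.096 ] [ 0.5228 -0.281   0.096 ] w 0.24158014825442822 0.2426655844924047 0.18046833046089253 0.17693639716105986
yaw y-axis -0.03608006803062299
yaw y-axis -0.021520455084354222
yaw x -0.03804287415782022
yaw x -0.032092793237161014
c [ 0.6147 -0.1628  0.096 ]
posts [0.5159 0.0099 0.004 ] [ 0.5056 -0.3176  0.004 ] 0.3275937633069872 yaw -0.031453831858982324
plate (15, 395) [0.5493 0.0293 0.004 ]
plate (75, 395) [ 0.5495 -0.0094  0.004 ]
plate (15, 500) [0.4819 0.029  0.004 ]
plate (75, 500) [ 0.4821 -0.0095  0.004 ]
plate (525, 517) [ 0.4731 -0.2965  0.004 ]
plate (587, 517) [ 0.4734 -0.3358  0.004 ]
plate (525, 413) [ 0.5393 -0.2979  0.004 ]
lip (598, 430) [ 0.527 -0.314  0.106]
lip (598, 500) [ 0.4862 -0.313   0.106 ]
lip (20, 402) [0.5417 0.0253 0.106 ]
lip (68, 402) [ 0.5419 -0.0031  0.106 ]
lip (20, 490) [0.4899 0.0251 0.106 ]
lip (68, 490) [ 0.4901 -0.0032  0.106 ]
rail (80, 28) [ 0.7813 -0.0114  0.044 ]
rail (80, 55) [ 0.7639 -0.0114  0.044 ]
rail (540, 40) [ 0.7738 -0.3021  0.044 ]
rail (540, 70) [ 0.7545 -0.3017  0.044 ]
bar (707, 438) [0.5304 0.283  0.018 ]
bar (698, 452) [0.5235 0.2873 0.018 ]
bar (720, 426) [0.5363 0.2767 0.018 ]
bar (85, 75) [0.7108 0.6017 0.018 ]
tr (602, 325) [0.5849 0.3324 0.034 ]
tr (553, 403) [0.5467 0.3554 0.034 ]
tr (78, 25) [0.7332 0.5988 0.034 ]
tr (30, 92) [0.6995 0.6211 0.034 ]
```

Request:
apply_moves(moves=[10.1, -22.84, 0, 0, 0, 0.405, 10.1, -22.84, 0, 0, 0, 0.405, 10.1, -22.84, 0, 0, 0, 0.405, 10.1, -22.84, 0, 0, 0, 0.405, 10.1, -22.84, 0, 0, 0, 0.405, 10.1, -22.84, 0, 0, 0, 0.405, 10.1, -22.84, 0, 0, 0, 0.405, 10.1, -22.84, 0, 0, 0, 0.405, 10.1, -22.84, 0, 0, 0, 0.405, 10.1, -22.84, 0, 0, 0, 0.405, 10.1, -22.84, 0, 0, 0, 0.405, 10.1, -22.84, 0, 0, 0, 0.405, 10.1, -22.84, 0, 0, 0, 0.405, 10.1, -22.84, 0, 0, 0, 0.405, 10.1, -22.84, 0, 0, 0, 0.405, 10.1, -22.84, 0, 0, 0, 0.405, 10.1, -22.84, 0, 0, 0, 0.405, 10.1, -22.84, 0, 0, 0, 0.405], claw=0, newtons=20)

```text
clock: 1.6
tcp_pos: [0.4946, -0.0497, 0.2387]
orientation: [-0.001, 0.016, 1.0, 0.001]
wrist_force: [0.1, -0.3, 0.5]
finger_gap: -0.0
grip_force: 0.0
```

Request:
apply_moves(moves=[0, 0, -1.5, 0, 0, 0, 0, 0, -3, 0, 0, 0, 0, 0, -4.5, 0, 0, 0, 0, 0, -5.7, 0, 0, 0, 0, 0, -6.1, 0, 0, 0, 0.1, 0, -6.1, 0, 0, 0, 0.2, 0, -6.1, 0, 0, 0, 0.3, 0, -6.1, 0, 0, 0, 0.4, 0, -6.1, 0, 0, 0, 0.4, 0, -6.1, 0, 0, 0])

```text
clock: 2.43
tcp_pos: [0.5075, -0.05, 0.0888]
orientation: [0.002, 0.015, 1.0, -0.0]
wrist_force: [0.1, -0.3, -0.5]
finger_gap: -0.0003
grip_force: 0.0
```

Request:
apply_moves(moves=[0.08, 0, 0, 0, 0, 0, 0.16, 0, 0, 0, 0, 0, 0.24, 0, 0, 0, 0, 0, 0.3, 0, 0, 0, 0, 0])

```text
clock: 2.77
tcp_pos: [0.5131, -0.0499, 0.087]
orientation: [0.0, 0.016, 1.0, 0.0]
wrist_force: [-0.4, 0.3, -0.6]
finger_gap: -0.0
grip_force: 0.0
```

Request:
apply_moves(moves=[0.05, 0, 0, 0, 0, 0, 0.1, 0, 0, 0, 0, 0, 0.15, 0.02, 0, 0, 0, -0.005, 0.2, 0.04, 0, 0, 0, -0.01, 0.25, 0.07, 0, 0, 0, -0.018])

```text
clock: 3.18
tcp_pos: [0.5183, -0.0482, 0.0866]
orientation: [-0.001, 0.025, 1.0, -0.0]
wrist_force: [-4.4, -2.5, 1.6]
finger_gap: 0.0
grip_force: 2.1
```

Request:
apply_moves(moves=[0.05, 0.02, 0, 0, 0, -0.008, 0.1, 0.05, 0, 0, 0, -0.016, 0.15, 0.08, 0, 0, 0, -0.024, 0.2, 0.11, 0, 0, 0, -0.032, 0.25, 0.14, 0, 0, 0, -0.04, 0.3, 0.17, 0, 0, 0, -0.048])

```text
clock: 3.68
tcp_pos: [0.5188, -0.0455, 0.0856]
orientation: [-0.007, 0.05, 0.999, -0.003]
wrist_force: [-20.6, -11.5, 12.8]
finger_gap: -0.0
grip_force: 10.0
```

Request:
apply_moves(moves=[-0.04, -0.08, 0.06, 0, 0, 0.02, -0.04, -0.12, 0.12, 0, 0, 0.02, -0.04, -0.12, 0.12, 0, 0, 0.02])

```text
clock: 3.93
tcp_pos: [0.519, -0.0461, 0.087]
orientation: [-0.007, 0.039, 0.999, 0.0]
wrist_force: [-11.2, -1.2, -1.8]
finger_gap: -0.0002
grip_force: 5.6
```

Request:
apply_moves(moves=[0.06, 0, 0.01, 0, 0, 0, 0.12, 0, 0.02, 0, 0, 0, 0.18, 0, 0.03, 0, 0, 0, 0.22, 0, 0.04, 0, 0, 0])

```text
clock: 4.27
tcp_pos: [0.5205, -0.0453, 0.0871]
orientation: [-0.011, 0.039, 0.999, 0.001]
wrist_force: [-20.0, 0.1, -0.8]
finger_gap: 0.0005
grip_force: 10.0
```

Request:
apply_moves(moves=[0.05, 0, 0.01, 0, 0, 0, 0.1, 0, 0.02, 0, 0, 0, 0.15, 0, 0.03, 0, 0, 0, 0.2, 0, 0.04, 0, 0, 0])

```text
clock: 4.6
tcp_pos: [0.5242, -0.0436, 0.0872]
orientation: [-0.012, 0.038, 0.999, 0.002]
wrist_force: [-20.5, 5.3, -3.0]
finger_gap: -0.0001
grip_force: 10.5
```

Request:
apply_moves(moves=[0.06, 0.05, 0, 0, 0, -0.009, 0.12, 0.08, 0, 0, 0, -0.018, 0.18, 0.11, 0, 0, 0, -0.027, 0.24, 0.14, 0, 0, 0, -0.036, 0.3, 0.17, 0, 0, 0, -0.045, 0.36, 0.2, 0, 0, 0, -0.054, 0.42, 0.23, 0, 0, 0, -0.063, 0.48, 0.26, 0, 0, 0, -0.072])

```text
clock: 5.27
tcp_pos: [0.5368, -0.0374, 0.0872]
orientation: [-0.011, 0.074, 0.997, 0.002]
wrist_force: [-19.0, 3.2, -2.4]
finger_gap: 0.0002
grip_force: 9.6
```

Request:
apply_moves(moves=[0.06, 0.03, 0, 0, 0, -0.009, 0.12, 0.06, 0, 0, 0, -0.018, 0.18, 0.08, 0, 0, 0, -0.027, 0.24, 0.11, 0, 0, 0, -0.036, 0.3, 0.13, 0, 0, 0, -0.045, 0.36, 0.16, 0, 0, 0, -0.054, 0.42, 0.18, 0, 0, 0, -0.063, 0.48, 0.2, 0, 0, 0, -0.072])

```text
clock: 5.93
tcp_pos: [0.5491, -0.0323, 0.0872]
orientation: [-0.011, 0.11, 0.994, 0.001]
wrist_force: [-19.3, 5.3, -2.9]
finger_gap: -0.0001
grip_force: 9.6
```

Request:
apply_moves(moves=[-0.7, 0, 0, 0, 0, 0, -1.6, 0, 0.6, 0, 0, 0, -2.6, 0, 1.6, 0, 0, 0, -2.87, -1.2, 2.2, 0, 0, 0, -2.87, -2.8, 2.2, 0, 0, 0, -2.87, -4.4, 2.2, 0, 0, 0, -2.87, -6, 2.2, 0, 0, 0, -2.87, -7.5, 2.2, 0, 0, 0, -2.87, -8.5, 2, 0, 0, 0, -2.87, -8.78, 1.2, 0, 0, 0, -2.87, -8.78, 0, 0, 0, 0, -2.87, -8.78, -0.05, 0, 0, 0, -2.87, -8.78, -0.05, 0, 0, 0])

```text
clock: 7.02
tcp_pos: [0.4867, -0.2536, 0.089]
orientation: [-0.002, 0.11, 0.994, 0.001]
wrist_force: [-0.3, 0.3, 0.4]
finger_gap: 0.0002
grip_force: 0.0
```

```bash
python3 - <<'E'
from h import *
shot('top','t1'); im=load('t1')[0]
cv2.imwrite('pics/t1c.png',cv2.resize(im[138:250,260:420],None,fx=5,fy=5,interpolation=cv2.INTER_CUBIC))
E
```

```text
(no output)
```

View pics/t1c.png

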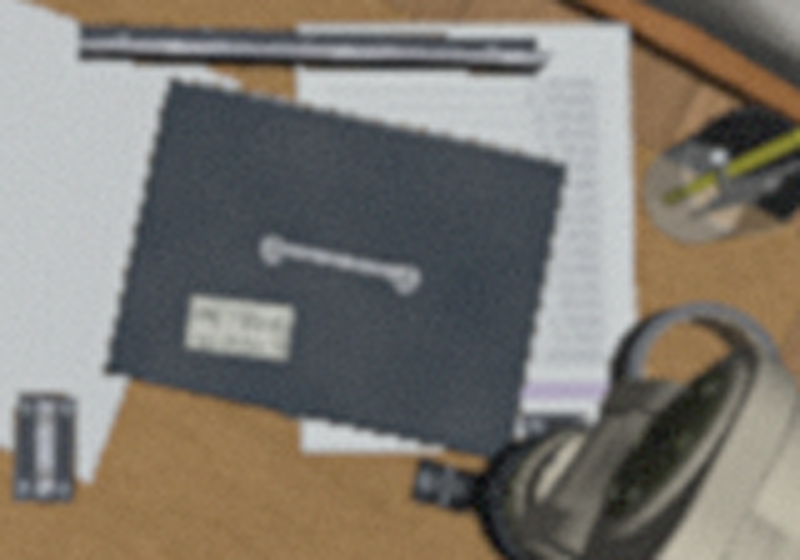

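The box is now yawed about −0.22 rad, with corners at (168,80), (565,168), (108,373) and (510,458). Its middle has advanced about 9 mm, which matches the model. Next is the right corner.

Request:
apply_moves(moves=[0.15, 0, 0, 0, 0, 0, 0.3, 0, 0, 0, 0, 0, 0.42, 0, 0, 0, 0, 0, 0.5, 0, 0.01, 0, 0, 0, 0.56, 0, 0.02, 0, 0, 0, 0.62, 0, 0.03, 0, 0, 0])

```text
clock: 7.57
tcp_pos: [0.5008, -0.2546, 0.0919]
orientation: [-0.003, 0.11, 0.994, -0.001]
wrist_force: [-14.8, -2.3, 9.6]
finger_gap: -0.0001
grip_force: 7.2
```

Request:
apply_moves(moves=[0.04, 0, 0.04, 0, 0, 0, 0.1, -0.01, 0.08, 0, 0, 0, 0.16, -0.03, 0.09, 0, 0, 0.003, 0.22, -0.05, 0.1, 0, 0, 0.008])

```text
clock: 7.9
tcp_pos: [0.5009, -0.2546, 0.0921]
orientation: [-0.009, 0.107, 0.994, -0.0]
wrist_force: [-25.5, -2.0, 7.1]
finger_gap: -0.0002
grip_force: 12.3
```

Request:
apply_moves(moves=[0, -0.06, 0.04, 0, 0, 0, 0, -0.12, 0.06, 0, 0, 0, 0, -0.15, 0.08, 0, 0, 0.005])

```text
clock: 8.15
tcp_pos: [0.5009, -0.255, 0.0923]
orientation: [-0.009, 0.104, 0.995, 0.004]
wrist_force: [-15.3, 6.3, -5.5]
finger_gap: 0.0001
grip_force: 7.9
```

Request:
apply_moves(moves=[0.06, -0.03, 0, 0, 0, 0.005, 0.12, -0.06, 0, 0, 0, 0.01, 0.18, -0.1, -0.01, 0, 0, 0.015, 0.24, -0.14, -0.01, 0, 0, 0.02])

```text
clock: 8.48
tcp_pos: [0.5056, -0.2592, 0.0922]
orientation: [-0.01, 0.094, 0.996, 0.003]
wrist_force: [-22.3, 1.9, 0.3]
finger_gap: 0.0002
grip_force: 11.1
```

Request:
apply_moves(moves=[0.06, -0.05, 0, 0, 0, 0.01, 0.12, -0.1, 0, 0, 0, 0.02, 0.18, -0.15, 0, 0, 0, 0.03, 0.24, -0.2, 0, 0, 0, 0.04, 0.3, -0.24, 0, 0, 0, 0.05, 0.36, -0.28, 0, 0, 0, 0.06, 0.42, -0.32, 0, 0, 0, 0.07, 0.48, -0.36, 0, 0, 0, 0.08])

```text
clock: 9.15
tcp_pos: [0.518, -0.2693, 0.0923]
orientation: [-0.01, 0.054, 0.998, 0.002]
wrist_force: [-21.5, 0.2, -0.7]
finger_gap: 0.0001
grip_force: 10.7
```

Request:
apply_moves(moves=[0.06, -0.04, 0, 0, 0, 0.01, 0.12, -0.08, 0, 0, 0, 0.02, 0.18, -0.12, 0, 0, 0, 0.03, 0.24, -0.16, 0, 0, 0, 0.04, 0.3, -0.2, 0, 0, 0, 0.05, 0.36, -0.24, 0, 0, 0, 0.06, 0.42, -0.27, 0, 0, 0, 0.07, 0.48, -0.31, 0, 0, 0, 0.08, 0.54, -0.34, 0, 0, 0, 0.09, 0.6, -0.38, 0, 0, 0, 0.1, 0.66, -0.41, 0, 0, 0, 0.11])

```text
clock: 10.07
tcp_pos: [0.535, -0.2807, 0.0923]
orientation: [-0.009, -0.0, 1.0, 0.002]
wrist_force: [-20.1, -2.9, -2.8]
finger_gap: -0.0003
grip_force: 10.1
```

Request:
apply_moves(moves=[0.06, -0.03, 0, 0, 0, 0.01, 0.12, -0.06, 0, 0, 0, 0.02, 0.18, -0.09, 0, 0, 0, 0.03, 0.24, -0.12, 0, 0, 0, 0.04, 0.3, -0.15, 0, 0, 0, 0.05, 0.36, -0.18, 0, 0, 0, 0.06, 0.42, -0.2, 0, 0, 0, 0.07, 0.48, -0.23, 0, 0, 0, 0.08])

```text
clock: 10.73
tcp_pos: [0.5474, -0.2874, 0.0923]
orientation: [-0.009, -0.04, 0.999, 0.001]
wrist_force: [-19.3, -3.1, -3.7]
finger_gap: -0.0001
grip_force: 9.8
```

Request:
apply_moves(moves=[0.06, -0.03, 0, 0, 0, 0.01, 0.12, -0.06, 0, 0, 0, 0.02, 0.18, -0.09, 0, 0, 0, 0.03, 0.24, -0.11, 0, 0, 0, 0.04, 0.3, -0.13, 0, 0, 0, 0.045, -0.4, 0, 0, 0, 0, 0.045, -1.3, 0.2, 0.4, 0, 0, 0.045, -2.2, 0.5, 1.6, 0, 0, 0.045, -2.2, 1.7, 2.2, 0, 0, 0.045, -2.2, 3.3, 2.2, 0, 0, 0.045, -2.2, 4.9, 2.2, 0, 0, 0.045, -2, 6.5, 2.2, 0, 0, 0.045, -1.9, 8, 2.2, 0, 0, 0.045, -1.8, 8.8, 1.9, 0, 0, 0.045, -1.74, 8.9, 0.8, 0, 0, 0.045, -1.74, 8.9, -0.1, 0, 0, 0.045, -1.74, 8.9, -0.1, 0, 0, 0.045])

```text
clock: 12.15
tcp_pos: [0.5101, -0.0638, 0.09]
orientation: [-0.003, -0.065, 0.998, 0.001]
wrist_force: [-1.1, 0.3, -0.0]
finger_gap: -0.0001
grip_force: 0.0
```

```bash
python3 - <<'E'
from h import *
shot('top','t2'); im=load('t2')[0]
cv2.imwrite('pics/t2c.png',cv2.resize(im[138:250,260:420],None,fx=5,fy=5,interpolation=cv2.INTER_CUBIC))
E
```

```text
(no output)
```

View pics/t2c.png

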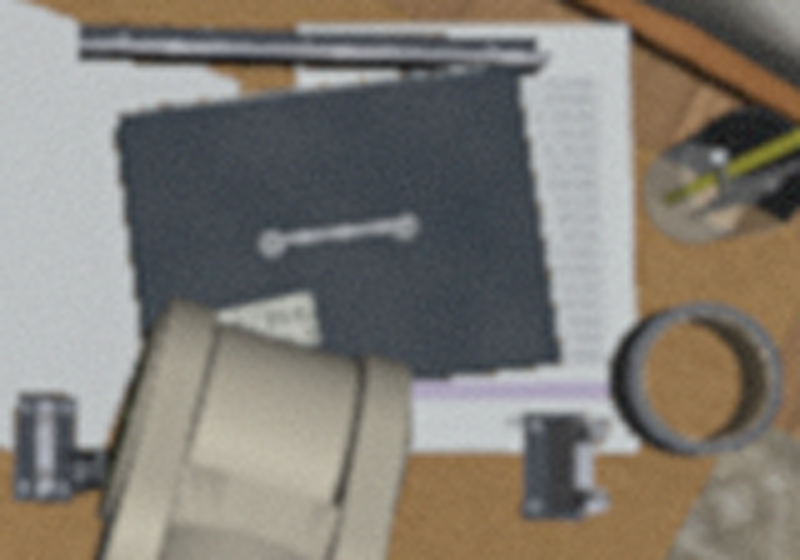

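The box is now at yaw about +0.13, with corners at (118,118), (515,65) and (558,362), and its middle is about 24.5 mm forward. I'm pushing the left corner again.

Request:
apply_moves(moves=[0.15, 0, 0, 0, 0, 0, 0.3, 0, 0, 0, 0, 0, 0.42, 0, 0.01, 0, 0, 0, 0.5, 0.01, 0.03, 0, 0, 0, 0.56, 0.03, 0.06, 0, 0, 0, 0.62, 0.05, 0.09, 0, 0, 0, 0.68, 0.07, 0.12, 0, 0, 0])

```text
clock: 12.78
tcp_pos: [0.5268, -0.0653, 0.0955]
orientation: [-0.003, -0.063, 0.998, -0.001]
wrist_force: [-7.3, -7.9, -3.0]
finger_gap: 0.0003
grip_force: 4.5
```

Request:
apply_moves(moves=[0.06, -0.05, -0.01, 0, 0, 0, 0.12, -0.05, -0.02, 0, 0, 0, 0.18, -0.03, -0.02, 0, 0, -0.003, 0.24, 0, -0.02, 0, 0, -0.008, 0.3, 0.04, -0.02, 0, 0, -0.014])

```text
clock: 13.2
tcp_pos: [0.5275, -0.0646, 0.095]
orientation: [-0.009, -0.055, 0.998, -0.002]
wrist_force: [-26.5, -10.5, 18.9]
finger_gap: -0.0003
grip_force: 14.0
```

Request:
apply_moves(moves=[-0.06, -0.06, 0.06, 0, 0, 0.003, -0.06, -0.08, 0.12, 0, 0, 0.005, -0.06, -0.08, 0.15, 0, 0, 0.005])

```text
clock: 13.45
tcp_pos: [0.5276, -0.0646, 0.0961]
orientation: [-0.008, -0.058, 0.998, 0.001]
wrist_force: [-11.5, -3.7, -8.5]
finger_gap: 0.0001
grip_force: 6.1
```

Request:
apply_moves(moves=[0.06, 0.01, 0, 0, 0, 0, 0.12, 0.03, 0, 0, 0, -0.004, 0.18, 0.06, 0, 0, 0, -0.01, 0.24, 0.1, 0, 0, 0, -0.018])

```text
clock: 13.78
tcp_pos: [0.5309, -0.0619, 0.0959]
orientation: [-0.01, -0.049, 0.999, 0.001]
wrist_force: [-20.1, -4.1, 1.3]
finger_gap: 0.0005
grip_force: 10.5
```

Request:
apply_moves(moves=[0.06, 0.04, 0, 0, 0, -0.01, 0.12, 0.08, 0, 0, 0, -0.02, 0.18, 0.12, 0, 0, 0, -0.03, 0.24, 0.16, 0, 0, 0, -0.04, 0.3, 0.2, 0, 0, 0, -0.05, 0.36, 0.24, 0, 0, 0, -0.06, 0.42, 0.28, 0, 0, 0, -0.07, 0.48, 0.32, 0, 0, 0, -0.08, 0.54, 0.36, 0, 0, 0, -0.09, 0.6, 0.39, 0, 0, 0, -0.1, 0.66, 0.42, 0, 0, 0, -0.11, 0.72, 0.45, 0, 0, 0, -0.12])

```text
clock: 14.78
tcp_pos: [0.5477, -0.0495, 0.0958]
orientation: [-0.012, 0.01, 1.0, 0.001]
wrist_force: [-23.5, 0.4, 5.3]
finger_gap: 0.0004
grip_force: 11.9
```

Request:
apply_moves(moves=[0.06, 0.03, 0, 0, 0, -0.009, 0.12, 0.06, 0, 0, 0, -0.018, 0.18, 0.09, 0, 0, 0, -0.027, 0.24, 0.12, 0, 0, 0, -0.036, 0.3, 0.15, 0, 0, 0, -0.045, 0.36, 0.18, 0, 0, 0, -0.054, 0.42, 0.21, 0, 0, 0, -0.063, 0.48, 0.23, 0, 0, 0, -0.072, 0.54, 0.26, 0, 0, 0, -0.081, 0.6, 0.28, 0, 0, 0, -0.09, 0.66, 0.31, 0, 0, 0, -0.099])

```text
clock: 15.7
tcp_pos: [0.5635, -0.0408, 0.0958]
orientation: [-0.012, 0.059, 0.998, 0.002]
wrist_force: [-25.1, 3.3, 5.9]
finger_gap: -0.0004
grip_force: 12.7
```

Request:
apply_moves(moves=[0.06, 0.03, 0, 0, 0, -0.009, 0.12, 0.05, 0, 0, 0, -0.015, 0.18, 0.07, 0, 0, 0, -0.015, -0.5, 0, 0, 0, 0, -0.015, -1.4, -0.1, 0.4, 0, 0, -0.015, -2.3, -0.5, 1.5, 0, 0, -0.015, -2.3, -1.8, 2, 0, 0, -0.015, -2.3, -3.4, 2, 0, 0, -0.015, -2.3, -5, 2, 0, 0, -0.015, -2.3, -6.6, 2, 0, 0, -0.015, -2.2, -8, 2, 0, 0, -0.015, -2.14, -8.6, 1.6, 0, 0, -0.015, -2.14, -8.69, 0.6, 0, 0, -0.015, -2.14, -8.69, -0.22, 0, 0, -0.015, -2.14, -8.69, -0.22, 0, 0, -0.015])

```text
clock: 16.95
tcp_pos: [0.5197, -0.2592, 0.0894]
orientation: [-0.003, 0.067, 0.998, 0.002]
wrist_force: [-1.7, 1.2, -0.1]
finger_gap: 0.0003
grip_force: 0.0
```

```bash
python3 - <<'E'
from h import *
shot('top','t3'); im=load('t3')[0]
cv2.imwrite('pics/t3c.png',cv2.resize(im[138:250,260:420],None,fx=5,fy=5,interpolation=cv2.INTER_CUBIC))
E
```

```text
(no output)
```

View pics/t3c.png

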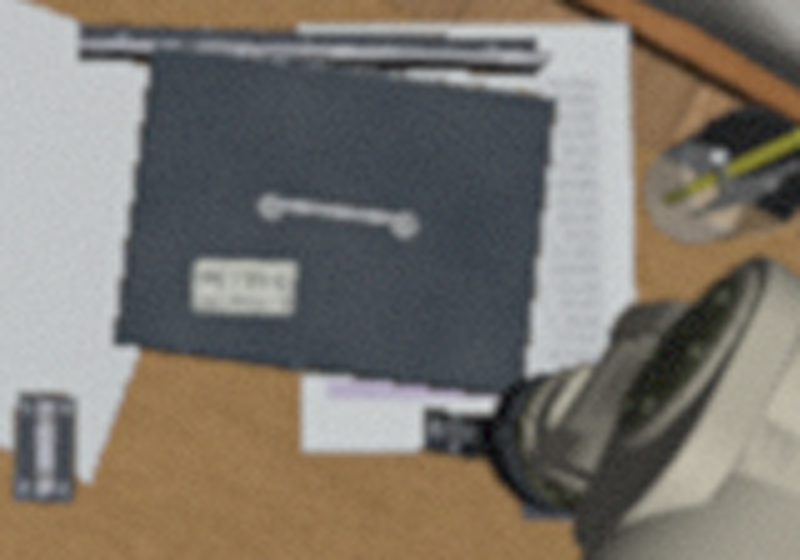

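Now at about −0.12 yaw, with corners at (150,53), (552,100), (117,343) and (523,393). The middle has come 35 mm, so a final right push should square it with a gap of about 15 mm.

Request:
apply_moves(moves=[0.15, 0, 0, 0, 0, 0, 0.3, 0, 0, 0, 0, 0, 0.42, 0, 0.03, 0, 0, 0, 0.5, 0, 0.05, 0, 0, 0, 0.58, -0.01, 0.08, 0, 0, 0, 0.66, -0.02, 0.11, 0, 0, 0, 0.72, -0.03, 0.14, 0, 0, 0])

```text
clock: 17.58
tcp_pos: [0.5383, -0.2609, 0.097]
orientation: [-0.002, 0.067, 0.998, 0.0]
wrist_force: [-7.7, 0.3, 0.3]
finger_gap: 0.0
grip_force: 4.0
```

Request:
apply_moves(moves=[0.06, -0.02, 0.01, 0, 0, 0, 0.12, -0.05, 0.03, 0, 0, 0, 0.18, -0.08, 0.05, 0, 0, 0.003, 0.24, -0.12, 0.06, 0, 0, 0.008])

```text
clock: 17.92
tcp_pos: [0.5387, -0.2613, 0.097]
orientation: [-0.008, 0.063, 0.998, 0.002]
wrist_force: [-21.5, 5.8, 9.8]
finger_gap: -0.0001
grip_force: 11.3
```

Request:
apply_moves(moves=[0.01, -0.01, 0.05, 0, 0, 0, 0.03, -0.02, 0.08, 0, 0, 0.003, 0.08, -0.05, 0.1, 0, 0, 0.006])

```text
clock: 18.17
tcp_pos: [0.5393, -0.2618, 0.0974]
orientation: [-0.01, 0.06, 0.998, 0.003]
wrist_force: [-18.2, 3.2, -4.4]
finger_gap: 0.0002
grip_force: 8.8
```

Request:
apply_moves(moves=[0.06, -0.04, 0, 0, 0, 0.01, 0.12, -0.08, 0, 0, 0, 0.02, 0.18, -0.12, 0, 0, 0, 0.03, 0.24, -0.16, 0, 0, 0, 0.04, 0.3, -0.2, 0, 0, 0, 0.05, 0.36, -0.23, 0, 0, 0, 0.06, 0.42, -0.26, 0, 0, 0, 0.07])

```text
clock: 18.75
tcp_pos: [0.5493, -0.2697, 0.0974]
orientation: [-0.01, 0.026, 1.0, 0.002]
wrist_force: [-19.4, 0.6, -1.5]
finger_gap: 0.0001
grip_force: 10.2
```

Request:
apply_moves(moves=[0.06, -0.04, 0, 0, 0, 0.01, 0.12, -0.07, 0, 0, 0, 0.02, -0.6, 0, 0, 0, 0, 0.02, -1.6, 0.1, 0.6, 0, 0, 0.02, -2.6, 0.3, 1.8, 0, 0, 0.02, -2.8, 1.5, 2.8, 0, 0, 0.02, -2.8, 3.1, 3, 0, 0, 0.02, -2.8, 4.7, 3, 0, 0, 0.02, -2.8, 6.3, 3, 0, 0, 0.02, -2.8, 7.9, 3, 0, 0, 0.02, -2.8, 9.5, 3, 0, 0, 0.02, -2.8, 11.1, 3, 0, 0, 0.02, -2.8, 12.7, 3, 0, 0, 0.02])

```text
clock: 19.83
tcp_pos: [0.4888, 0.0472, 0.177]
orientation: [0.001, 0.015, 1.0, 0.0]
wrist_force: [2.4, -0.2, 0.3]
finger_gap: -0.0001
grip_force: 0.0
```

```bash
python3 - <<'E'
from h import *
shot('top','t4'); shot('side','s4')
im=load('t4')[0]; a=cv2.resize(im[138:245,260:390],None,fx=6,fy=5.5,interpolation=cv2.INTER_CUBIC)
cv2.imwrite('pics/t4c.png',a[:588])
E
```

```text
(no output)
```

View pics/t4c.png

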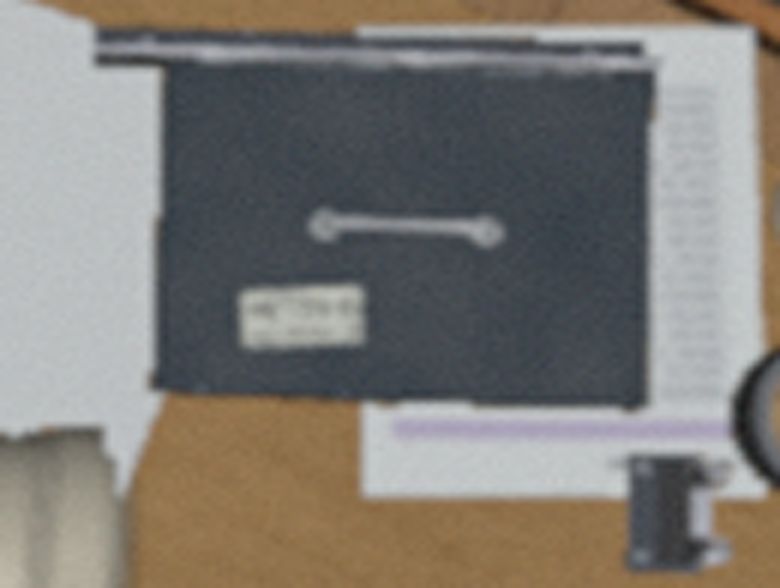

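The front edge runs from (155,388) to (642,405). The box has moved forward about 40 mm, it is square with the posts to within about 0.01 rad, and the gap to the buffer is about 14 mm. On to the bar.

```bash
python3 - <<'E'
from h import *
s=status.get_state(); print(s['joint_pos'].round(3),s['tcp_pos'],s['orientation'].round(3))
f=.64
for p in((353,323),(345,350),(338,340),(362,298),(369,315)): print('mouse',ray('top0',p[0]*f,p[1]*f,.03).round(3))
for p in((305,265),(374,260)): print('stap',ray('top0',p[0]*f,p[1]*f,.04).round(3))
a=cv2.resize(load('t4')[0][160:240,150:240],None,fx=7,fy=7,interpolation=cv2.INTER_CUBIC); cv2.imwrite('pics/t4b.png',a)
E
```

```text
[-0.062  0.18  -0.284  1.106  0.002 -0.04 ] [0.48827478 0.05042667 0.17684138] [0.    0.011 1.    0.001]
mouse [0.579 0.146 0.03 ]
mouse [0.524 0.161 0.03 ]
mouse [0.545 0.176 0.03 ]
mouse [0.63  0.128 0.03 ]
mouse [0.596 0.113 0.03 ]
stap [0.697 0.244 0.04 ]
stap [0.707 0.104 0.04 ]
```

View pics/t4b.png

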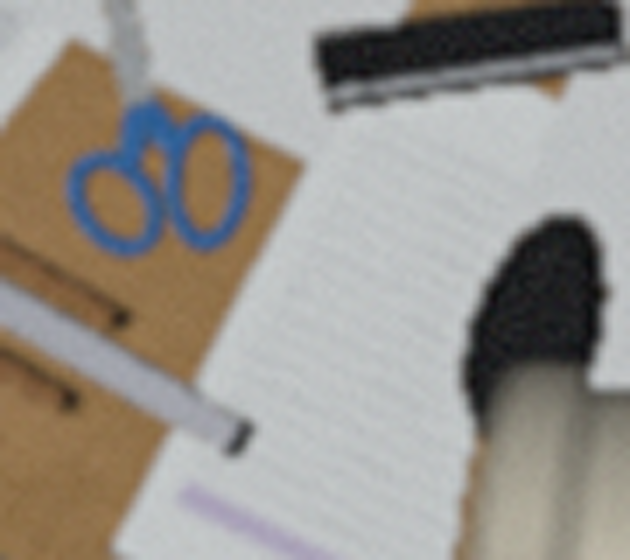

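The view confirms the bar's end cap at about (242,440), unchanged. The mouse and scissors are clear of the draw path.

Request:
apply_moves(moves=[0.3, 1.5, 0, 0, 0, 0.12, 0.6, 3, 0, 0, 0, 0.24, 0.9, 4.5, 0, 0, 0, 0.36, 1.2, 6, 0, 0, 0, 0.48, 1.6, 7.5, -0.4, 0, 0, 0.6, 2, 9, -1, 0, 0, 0.72, 2.31, 10.2, -2, 0, 0, 0.84, 2.31, 10.44, -3, 0, 0, 0.96, 2.31, 10.44, -3.07, 0, 0, 1.08, 2.31, 10.44, -3.07, 0, 0, 1.08, 2.31, 10.44, -3.07, 0, 0, 1.08, 2.31, 10.44, -3.07, 0, 0, 1.08], claw=60, newtons=40)

```text
clock: 20.93
tcp_pos: [0.5475, 0.3058, 0.1007]
orientation: [0.001, -0.5, 0.866, -0.0]
wrist_force: [0.3, 0.2, 0.2]
finger_gap: 0.051
grip_force: 0.0
```

Request:
apply_moves(moves=[-0.04, 0.25, -1, 0, 0, 0.009, -0.04, 0.25, -2.2, 0, 0, 0.009, -0.04, 0.25, -3, 0, 0, 0.009, -0.04, 0.25, -3.4, 0, 0, 0.009, -0.04, 0.25, -3.55, 0, 0, 0.009, -0.04, 0.25, -3.55, 0, 0, 0.009])

```text
clock: 21.43
tcp_pos: [0.5459, 0.3121, 0.0112]
orientation: [0.0, -0.504, 0.863, 0.0]
wrist_force: [-0.3, 0.6, -0.2]
finger_gap: 0.051
grip_force: 0.0
```

Request:
apply_moves(moves=[0, 0, 0, 0, 0, 0, 0, 0, 0, 0, 0, 0, 0, 0, 0, 0, 0, 0, 0, 0, 0, 0, 0, 0, 0, 0, 0, 0, 0, 0, 0, 0, 0, 0, 0, 0, 0, 0, 0, 0, 0, 0], claw=0)

```text
clock: 22.02
tcp_pos: [0.547, 0.313, 0.0128]
orientation: [0.002, -0.505, 0.863, -0.0]
wrist_force: [0.1, -0.3, 6.7]
finger_gap: 0.0169
grip_force: 40.1
```

Request:
apply_moves(moves=[-0.1, -0.17, 0.03, 0, 0, 0, -0.3, -0.52, 0.03, 0, 0, 0, -0.53, -0.94, 0.03, 0, 0, 0, -0.77, -1.36, 0.03, 0, 0, 0, -1, -1.77, 0.03, 0, 0, 0, -1.24, -2.19, 0.03, 0, 0, 0, -1.48, -2.61, 0.03, 0, 0, 0, -1.71, -3.03, 0.03, 0, 0, 0, -1.95, -3.45, 0.03, 0, 0, 0, -2.19, -3.87, 0.03, 0, 0, 0, -2.42, -4.28, 0.03, 0, 0, 0, -2.66, -4.7, 0.03, 0, 0, 0, -2.9, -5.12, 0.03, 0, 0, 0, -3.05, -5.4, 0.03, 0, 0, 0, -3.11, -5.51, 0.02, 0, 0, 0, -3.11, -5.51, 0.01, 0, 0, 0])

```text
clock: 23.35
tcp_pos: [0.4689, 0.1746, 0.0127]
orientation: [0.002, -0.505, 0.863, -0.0]
wrist_force: [-0.1, 1.2, 14.3]
finger_gap: 0.0168
grip_force: 41.1
```

Request:
apply_moves(moves=[0, 0, 0.04, 0, 0, 0, 0, 0, 0.04, 0, 0, 0, 0, 0, 0.04, 0, 0, 0, 0, 0, 0.04, 0, 0, 0, 0, 0, 1, 0, 0, 0, 0, 0, 2.5, 0, 0, 0, -1, -1, 4, 0, 0, 0, -1, -2, 5, 0, 0, 0, -1, -3, 6, 0, 0, 0, -1, -4, 7, 0, 0, 0], claw=60)

```text
clock: 24.18
tcp_pos: [0.4417, 0.0739, 0.1875]
orientation: [-0.0, -0.506, 0.863, -0.0]
wrist_force: [1.5, -0.3, -1.3]
finger_gap: 0.0512
grip_force: 0.0
```

```bash
python3 - <<'E'
from h import *
shot('top','t5'); s=status.get_state(); print(s['tcp_pos'],s['finger_gap'])
a=cv2.resize(load('t5')[0][150:245,115:245],None,fx=6,fy=6,interpolation=cv2.INTER_CUBIC); cv2.imwrite('pics/t5c.png',a)
E
```

```text
[0.44465916 0.07055248 0.19193255] 0.051019780902572344
```

View pics/t5c.png

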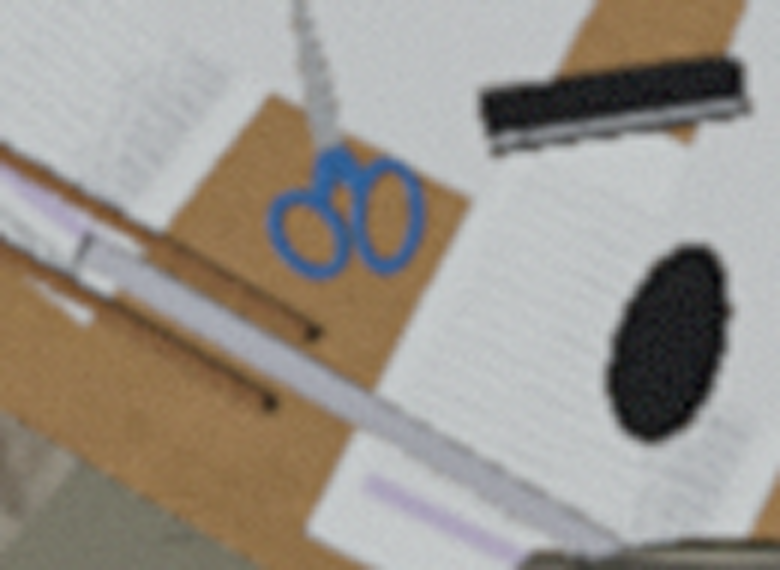

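The bar is drawn out. Its far end is near crop (85,252), still inside the trough, and the mouth is near (295,367). Nothing else has moved.

```bash
python3 - <<'E'
from h import *
P=lambda u,v,z:ray('top0',115+(u+.5)/6-.5,150+(v+.5)/6-.5,z)
e=P(83,250,.018);a=P(345,395,.018);b=P(570,522,.018);m=(P(315,333,.034)+P(270,403,.034))/2
print(e,a,b,m)
for q in(a,b): print(np.arctan2(*(e-q)[1::-1]))
d=(e-b)[:2]/np.linalg.norm((e-b)[:2]); mid=e[:2]-.185*d; print(mid,d,'clear',(m[:2]-mid)@d)
E
```

```text
[0.62867952 0.46423545 0.018     ] [0.55117447 0.31986874 0.018     ] [0.48438145 0.19786644 0.018     ] [0.56475647 0.3441554  0.034     ]
1.078095528998909
1.0743304519608177
[0.54056012 0.30157023] [0.47632106 0.87927143] clear 0.0489691540200273
```

Request:
apply_moves(moves=[0.7, 1.5, 0, 0, 0, 0.01, 1.3, 3, -0.5, 0, 0, 0.01, 1.9, 4.5, -1, 0, 0, 0.01, 2.5, 6, -1.5, 0, 0, 0.01, 3.1, 7.5, -2, 0, 0, 0.01, 3.7, 8.9, -2.8, 0, 0, 0.01, 3.85, 9.3, -3.5, 0, 0, 0.01, 3.85, 9.3, -4, 0, 0, 0.01, 3.85, 9.3, -4, 0, 0, 0.01, 3.85, 9.3, -4, 0, 0, 0.01])

```text
clock: 25.07
tcp_pos: [0.5376, 0.3069, 0.0845]
orientation: [-0.002, -0.51, 0.86, 0.0]
wrist_force: [0.2, -1.1, 0.2]
finger_gap: 0.0514
grip_force: 0.0
```

Request:
apply_moves(moves=[0.13, -0.15, -1, 0, 0, 0, 0.13, -0.15, -2, 0, 0, 0, 0.13, -0.15, -2.6, 0, 0, 0, 0.13, -0.15, -2.84, 0, 0, 0, 0.13, -0.15, -2.84, 0, 0, 0, 0.13, -0.15, -2.84, 0, 0, 0])

```text
clock: 25.57
tcp_pos: [0.5429, 0.3033, 0.0163]
orientation: [0.001, -0.509, 0.861, -0.0]
wrist_force: [-0.9, -0.1, 0.7]
finger_gap: 0.0513
grip_force: 0.0
```

Request:
apply_moves(moves=[0, 0, 0, 0, 0, 0, 0, 0, 0, 0, 0, 0, 0, 0, 0, 0, 0, 0, 0, 0, 0, 0, 0, 0, 0, 0, 0, 0, 0, 0, 0, 0, 0, 0, 0, 0, 0, 0, 0, 0, 0, 0], claw=0, newtons=50)

```text
clock: 26.15
tcp_pos: [0.5433, 0.304, 0.0168]
orientation: [0.001, -0.51, 0.86, -0.0]
wrist_force: [-0.8, -1.0, 6.6]
finger_gap: 0.0164
grip_force: 50.7
```

Request:
apply_moves(moves=[0, 0, 0.6, 0, 0, 0, 0, 0, 1.6, 0, 0, 0, 0, 0, 3, 0, 0, 0, 0, 0, 4.5, 0, 0, 0, 0, 0, 6, 0, 0, 0, -0.1, -1, 6, 0, 0, 0.04, -0.2, -2.4, 6, 0, 0, 0.08, -0.3, -3.8, 6, 0, 0, 0.12, -0.4, -5.2, 6, 0, 0, 0.16, -0.5, -6.6, 6, 0, 0, 0.2, -0.6, -8, 6, 0, 0, 0.24, -0.7, -9.4, 6, 0, 0, 0.28, -0.8, -10.8, 6, 0, 0, 0.32, -0.9, -12.2, 6, 0, 0, 0.36, -1, -13.6, 6, 0, 0, 0.4, -1.1, -15, 6, 0, 0, 0.44, -1.2, -16.4, 6, 0, 0, 0.47, -1.25, -17.5, 6, 0, 0, 0.47, -1.3, -18.2, 6, 0, 0, 0.47, -1.3, -18.3, 6, 0, 0, 0.47])

```text
clock: 27.82
tcp_pos: [0.5094, -0.1572, 0.165]
orientation: [-0.0, -0.694, 0.72, -0.0]
wrist_force: [0.2, -0.7, -2.5]
finger_gap: 0.0165
grip_force: 49.8
```

Request:
apply_moves(moves=[0, 0, 0, 0, 0, 0, 0, 0, 0, 0, 0, 0, 0, 0, 0, 0, 0, 0])

```text
clock: 28.07
tcp_pos: [0.5096, -0.1528, 0.1649]
orientation: [0.0, -0.696, 0.718, 0.0]
wrist_force: [-0.7, 0.0, -3.6]
finger_gap: 0.0163
grip_force: 49.8
```

```bash
python3 - <<'E'
from h import *
shot('top','t6'); shot('side','s6'); s=status.get_state(); print(s['tcp_pos'],s['orientation'],s['finger_gap'])
a=cv2.resize(load('t6')[0][180:240,250:400],None,fx=5,fy=5,interpolation=cv2.INTER_CUBIC)
b=cv2.resize(load('s6')[0][170:290,200:350],None,fx=5,fy=5,interpolation=cv2.INTER_CUBIC)[:300]
b=cv2.resize(load('s6')[0][185:285,210:350],None,fx=5.35,fy=3,interpolation=cv2.INTER_CUBIC)
cv2.imwrite('pics/t6c.png',np.vstack([a,cv2.resize(b,(750,300))]))
E
```

```text
[ 0.50973991 -0.15269642  0.16506553] [-1.19305557e-07 -6.96496187e-01  7.17560458e-01  2.25168657e-04] 0.01642243761255519
```

View pics/t6c.png

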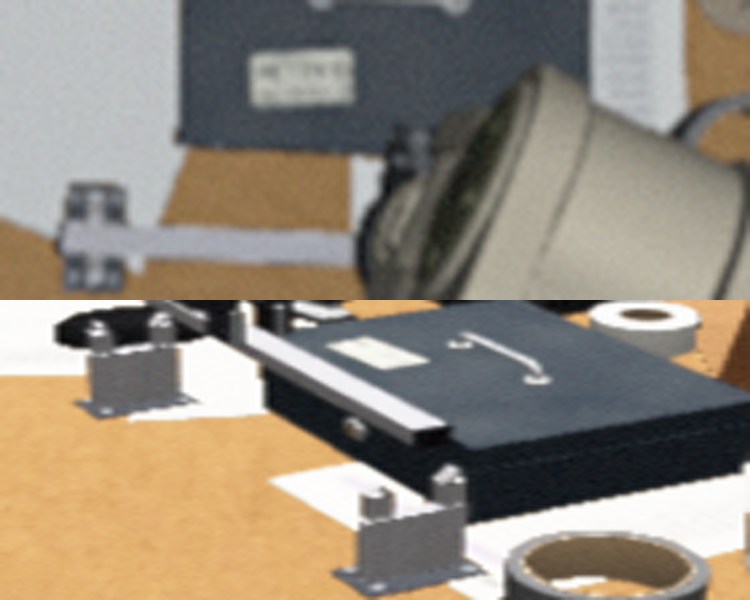

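The top view shows the left bar end at (62,237), lined up over the left post. The side view shows the right end cap at (432,435), above the right post.

```bash
python3 - <<'E'
from h import *
print('left end',ray('top0',250+62.5/5-.5,180+237.5/5-.5,.165), 'mid line', ray('top0',250+250.5/5-.5,180+244.5/5-.5,.165))
# post lips predicted, and bar ends, in side view: crop coords
def cs(p): q=proj('s6',p); return ((q[0]-210)*5.35).round(1),((q[1]-185)*3+300).round(1)
def ct(p): q=proj('t6',p); return ((q-[250,180])*5).round(1)
y=-.031; R=np.array([[np.cos(y),-np.sin(y)],[np.sin(y),np.cos(y)]]); m=np.array([.5108,-.1539])
for sx,sy in((-21,-163),(21,-163),(-21,163),(21,163)):
    p=m+R@(np.array([sx,sy])/1000); print(sx,sy,'lip side',cs([*p,.106]),'top',ct([*p,.106]))
b=np.array([.5097,-.1527])
for s in(-.185,.185):
    p=b+R@np.array([0,s]); print('bar end side',cs([*p,.157]),'top',ct([*p,.166]))
E
```

```text
left end [0.51477755 0.02925713 0.165     ] mid line [ 0.5114646  -0.07567638  0.165     ]
-21 -163 lip side (np.float64(370.0), np.float64(481.4)) top [651.5 290.4]
21 -163 lip side (np.float64(446.3), np.float64(467.5)) top [651.9 218.5]
-21 163 lip side (np.float64(92.1), np.float64(321.8)) top [ 94.2 269.8]
21 163 lip side (np.float64(156.7), np.float64(312.9)) top [ 96.6 198.4]
bar end side (np.float64(432.5), np.float64(435.9)) top [722.  258.2]
bar end side (np.float64(103.1), np.float64(265.8)) top [ 54.7 233.8]
```

Request:
apply_moves(moves=[0.04, 0, -0.4, 0, 0, 0, 0.04, 0, -1, 0, 0, 0, 0.04, 0, -1.5, 0, 0, 0, 0.04, 0, -1.9, 0, 0, 0, 0.04, 0, -2.2, 0, 0, 0, 0.04, 0, -2.4, 0, 0, 0, 0.04, 0, -2.4, 0, 0, 0])

```text
clock: 28.75
tcp_pos: [0.5101, -0.1534, 0.1038]
orientation: [-0.0, -0.696, 0.718, 0.001]
wrist_force: [0.4, 0.3, -2.1]
finger_gap: 0.0164
grip_force: 49.8
```

Request:
apply_moves(moves=[0, 0, -0.15, 0, 0, 0, 0, 0, -0.3, 0, 0, 0, 0, 0, -0.45, 0, 0, 0, 0, 0, -0.6, 0, 0, 0, 0, 0, -0.6, 0, 0, 0])

```text
clock: 29.17
tcp_pos: [0.5104, -0.1538, 0.0894]
orientation: [-0.0, -0.696, 0.718, 0.0]
wrist_force: [0.2, -0.4, -2.7]
finger_gap: 0.0163
grip_force: 49.8
```

Request:
apply_moves(moves=[0, 0, -0.05, 0, 0, 0, 0, 0, -0.08, 0, 0, 0, 0, 0, -0.1, 0, 0, 0, 0, 0, -0.1, 0, 0, 0])

```text
clock: 29.5
tcp_pos: [0.5108, -0.154, 0.0876]
orientation: [-0.0, -0.696, 0.718, -0.0]
wrist_force: [-0.3, 0.5, -3.3]
finger_gap: 0.0165
grip_force: 49.8
```

Request:
apply_moves(moves=[0, 0, -0.04, 0, 0, 0, 0, 0, -0.08, 0, 0, 0, 0, 0, -0.08, 0, 0, 0])

```text
clock: 29.75
tcp_pos: [0.511, -0.1541, 0.0867]
orientation: [0.0, -0.696, 0.718, -0.0]
wrist_force: [-1.6, -0.2, 5.1]
finger_gap: 0.0166
grip_force: 50.7
```

Contact with the notch floor at the expected height. I'm releasing the bar with a limited opening, because the box is only 52 mm behind it, and then lifting away.

Request:
apply_moves(moves=[0, 0, 0, 0, 0, 0, 0, 0, 0, 0, 0, 0, 0, 0, 0, 0, 0, 0, 0, 0, 0, 0, 0, 0, 0, 0, 0.3, 0, 0, 0, 0, 0, 1, 0, 0, 0, 0, 0, 2.2, 0, 0, 0, 0, 0, 3.6, 0, 0, 0, 0, 0, 5, 0, 0, 0, -1, 1, 6, 0, 0, 0, -2, 2.4, 6, 0, 0, 0, -2.4, 3.9, 6, 0, 0, 0, -2.4, 5.5, 6, 0, 0, 0, -2.4, 7.1, 6, 0, 0, 0, -2.4, 8.7, 6, 0, 0, 0, -2.4, 10.3, 6, 0, 0, 0, -2.4, 11.9, 6, 0, 0, 0, -2.4, 13.5, 6, 0, 0, 0], claw=40)

```text
clock: 31.25
tcp_pos: [0.4504, 0.1855, 0.2364]
orientation: [0.0, -0.696, 0.718, -0.0]
wrist_force: [1.1, -0.4, 0.3]
finger_gap: 0.0337
grip_force: 0.0
```

```bash
python3 - <<'E'
from h import *
shot('top','t7'); shot('side','s7'); s=status.get_state(); print(s['tcp_pos'],s['wrist_force'])
a=cv2.resize(load('t7')[0][140:240,250:400],None,fx=5,fy=3.5,interpolation=cv2.INTER_CUBIC)
b=cv2.resize(load('s7')[0][185:285,210:350],(750,240),interpolation=cv2.INTER_CUBIC)
cv2.imwrite('pics/t7c.png',np.vstack([a,b]))
E
```

```text
[0.45016868 0.18854406 0.23612757] [-0.5399132   0.26912634 -0.32890024]
```

View pics/t7c.png

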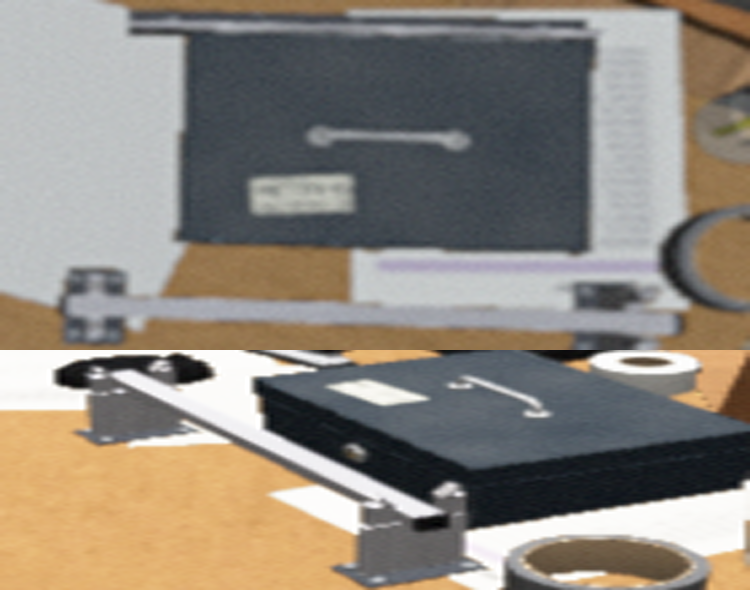

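```bash
python3 - <<'E'
from h import *
l=ray('t7',250+63.5/5-.5,140+307/3.5-.5,.088); r=ray('t7',250+683/5-.5,140+323/3.5-.5,.088)
print(l,r,np.linalg.norm(l-r),(l+r)/2)
for u,v in((175,240),(592,252),):print('front',ray('t7',250+u/5-.4,140+v/3.5-.4,.096))
im=load('t7')[0]; print(im[226:230,255:270].mean(2).mean(0).round(), im[230:234,378:394].mean(2).mean(0).round())
E
```

```text
[0.51463361 0.02954755 0.088     ] [ 0.50312235 -0.33914917  0.088     ] 0.36887638182850807 [ 0.50887798 -0.15480081  0.088     ]
front [ 0.57165518 -0.03724851  0.096     ]
front [ 0.56254766 -0.28482541  0.096     ]
[120. 122. 127. 132. 140. 142. 113.  86. 127. 162. 171. 170. 172. 172.
 172.] [166. 166. 168. 168. 169. 170. 150. 107.  79.  96. 110. 112. 114. 111.
 113. 111.]
```

The bar sits in both notches, centred to about 1 mm. The box's front is about 54 mm behind the bar, which puts the gap to the buffer at roughly 10–14 mm, and the box is square. I'm handing in.

```bash
python3 -c "
from h import *
print(job.hand_in())"
```

```text
the job is handed in; nothing more can be done
None
```

I've handed the job in at about 31 s on the robot's clock: the box stands square about 10–14 mm short of the buffer, its highest measured push about 34 N, and the bar lies in both notches, centred to about 1 mm; the judge's result is not known.

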